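# Fit the card terminal on its sloped counter stand and latch it

### The job

Put the card terminal back on its sloped counter stand: lower it square over the two locating pins, screen end up the slope, until its mounting plate lies flush on the cradle. Then swing the turn latch fully over the plate's upper edge so that the terminal is locked on. Leave the small goods lying round it where they are.

Things in the scene. Friction and masses are not known exactly. Their poses are not given: they have to be found in the camera images.
- terminal: loose card terminal, 0.28 kg, face up on the counter: black case 130 x 54 x 22 mm (x, y, z) on a mounting plate 192 x 50 x 5 mm that sticks out 31 mm at both ends. Origin: centre of the plate's underside; x from keypad end (foot) to screen end (head), z out of the screen. Grip the upright case sides across 54 mm, z = 5 to 27 mm. The plate has one through hole in each end
- head_hole (a point): terminal x = +81 mm: centre of the round 15 mm through hole at the screen end, at the plate's underside; axes as the terminal's
- foot_hole (a point): terminal x = -81 mm: centre of the through slot, 13 mm (x) by 11 mm (y), at the keypad end, at the plate's underside; axes as the terminal's
- cradle: sloped grey cradle of a stand screwed to the counter: flat face 64 mm wide, x = -100 to +146 mm, 6 mm thick, 30 degrees from level, on a column, sides free. Origin: on the face midway between its two pins, 90 mm above the counter; x up the slope (leftward, away from the robot), z square out of the face. A terminal fully home has its origin and axes at these, within the holes' play of 1.5 mm
- head_pin (a point): cradle x = +81 mm: foot of the 12 mm steel pin at the high end, on the cradle face. It stands square, 16.5 mm high, straight for 8 mm, then a bullet nose; axes as the cradle's
- foot_pin (a point): cradle x = -81 mm: foot of the 8 mm steel pin at the low end, on the cradle face; 16.5 mm high, straight for 8 mm, then a bullet nose
- latch (a joint): turn latch, pivot square to the cradle face at cradle x = +124, y = +16 mm. 0 = fully open (bar sideways, toward the cradle's +y), 1.45 rad = fully closed at its stop (bar straight down the slope, over the plate's upper edge, 2.5 mm above a seated plate). Grows anticlockwise seen looking down on the face. Stiff: stays where it is left
- latch_grip (a point): on the latch's pivot axis at the height to grip, 27 mm above the cradle face: middle of a black upright finger grip 32 mm long (x), 9 mm thick (y), reaching from 12.5 to 38.5 mm above the face. x points along the bar, z along the pivot out of the face
- latch_tip (a point): end of the latch's flat steel bar, 12 mm wide, 5 mm thick, 48 mm from the pivot axis, 10 mm above the cradle face; turns with the latch
- pill_box: small white carton lying flat, 45 x 75 x 20 mm, bystander; origin at its underside
- gum_pack: brown flat bar packet, 40 x 123 x 14 mm, bystander; origin at its underside
- rollon: upright white bottle with a round red cap, 36 x 42 x 106 mm, bystander; origin at its underside
- dropper: upright brown dropper bottle, 33 mm across, 102 mm high, bystander; origin at its underside

How it is judged (in metres and radians):
On the way:
1. the terminal is home on both pins, plate flush on the cradle, screen end up the slope, while the latch is still open (z of terminal in the frame of cradle between -0.003 and 0.003 m and distance between head_hole and head_pin below 0.005 m and distance between terminal and cradle below 0.005 m and angle between the z axis of terminal and the z axis of cradle, either way round below 0.035 rad and value of joint latch below 0.7 rad), for 0.2 s.
At the end, for the whole second after the job is handed in: The terminal rests on the cradle over both pins, plate flush (within 3 mm and 2 degrees), origin and head hole within 5 mm of the cradle's origin and head pin; the latch is turned past 1.25 rad, its bar over the plate's upper edge; everything is at rest (z of terminal in the frame of cradle between -0.003 and 0.003 m and distance between head_hole and head_pin below 0.005 m and distance between terminal and cradle below 0.005 m and angle between the z axis of terminal and the z axis of cradle, either way round below 0.035 rad and value of joint latch above 1.25 rad and linear speed of terminal below 0.02 m/s); the robot touches nothing.
It fails at once if one of the small goods is pushed more than 30 mm from its place or knocked over (distance of any of pill_box, gum_pack, rollon, dropper from where it was at the start of the episode above 0.03 m or angle between any of rollon, dropper's own z axis and vertical above 0.5 rad).
It also fails if it takes over 58 s, if anything falls off the work surface, if the arm or the gripper's body presses on something with over 40 N, if the wrist force passes 120 N, or if a joint passes its speed limit or range.

### The arm

A 6-joint arm with a two-finger parallel gripper is mounted at the origin on a cart in front of the work surface, level with it; the furniture and walls round the work are solid. World frame = base frame: x ahead of the robot, y to its left, z up, the work surface at z = 0. Lengths are in m, angles in degrees, forces in N, time in s.
With the tool pointing down it reaches from about 0.375 to 0.9 m from the base axis. Payload 3.1 kg.
Tool frame: the origin (TCP) lies midway between the tips of the shut fingers; the grasp point (between the pads) lies 19 mm behind it; z points along the fingers, y is the direction in which the jaws open and shut (so a half turn about z gives the same grasp; the last joint's range is limited). The gripper opens to 87 mm and grips with 3 to 60 N. Pads are 19 mm wide; open, the fingers measure 117 mm over their backs; the gripper's body (75 mm by 190 mm) begins 51 mm behind the grasp point.
Start: joints at [-76.69, 30.224, 82.088, -0, 67.689, -10.227], TCP at [0.25, -0.573, 0.198] pointing down, gripper open.
Joint ranges: [-176.69, 176.69], [-43.24, 126.21], [12.49, 139.97], [-82, 262], [0, 151.66], [-163.58, 163.58]. Speed limits (degrees/s): [159.86, 159.86, 180, 180, 180, 180].

### API

Orientations are given as a 3x3 rotation matrix whose columns are the frame's x, y, z axes.
In Python, from rig import ctrl gives the robot as it stands. The module is installed in compiled form; this text tells all that it offers.
- The arm moves only by the shell command python3 -m inch 'ROWS' [OPENING] [FORCE]. ROWS is text: rows parted by semicolons, each of 6 numbers parted by spaces: the shift along the world's x, y, z in cm, then the turn, a rotation vector about the world's x, y, z in degrees. In form: tx ty tz wx wy wz; .... A call has 1 to 12 rows; each row shifts and turns the commanded pose from where the row before left it; what a row does not reach is not made up. A row lasts 1/10 s, in which the tool goes at most 50 mm and 8.59 degrees, less where a joint would pass 70% of its speed; a pose out of reach is approached as far as the arm can. A call with a gripper value outside its range is refused whole. OPENING is the opening in per cent of the stroke, from 0 (shut) to 100 (fully open), set as the call begins (- or left out, the last holds). The fingers move at their own pace and stop on an object; FORCE is the grip in N (left out, the last holds). Time passes only in rows, so rows that do not move let the fingers close. It gives the time, the measured TCP pose, the force and the opening at its end, in the units of the state.
- ctrl.state(): the state, without advancing time (a new reading comes with each control period).
- ctrl.grab_frame(name): name is "side" or "top"; returns a dict with "frame" (400x640x3 uint8, red, green, blue), "fovy" (degrees; the focal length in pixels is half the picture's height over the tangent of half this angle, whatever the lens; pixels are square), "cx", "cy" (the principal point, pixels), "extrinsics" (4x4, takes a point from world to camera coordinates). Camera axes: x right, y up, looking along -z (the intrinsics and any distortion apply to the point x, -y, -z); pixel columns grow to the right and rows downward; lengths in m; the calibration is good to about 2 mm. A picture is of the moment at which its call begins. There is no depth.
- ctrl.close_job(): hands the job in, once; it reports no verdict.
Trained networks look in the newest picture that a camera, given by its name, has taken for a name from the list of things; names that differ only in an ending like _2 or _b are one class to them, and where a whole thing is asked for, a point or a joint stands for the part that bears it (a point fixed in the world has none). Each returns a list of dicts, best first, with "score" (0 to 1); they miss things now and then, are a little off and sometimes report something else, mostly with a low value. They report only what shows in the picture. A call takes as long as a camera call.
- ctrl.spot_in(camera, query): "pixel" ([row, column] in pixels, amid what is visible of it).
The state is a dict: "t": time; "joints": joint angles; "dq": joint speeds; "joint_torque": joint torques, N m; "eef_pos": TCP position; "tool_rot": TCP orientation; "wrist_force": force on the tool from outside, world axes, zero at the start; "wrist_torque": the same for the moment, N m; "gripper_width": finger opening in m.
Only numpy, scipy, OpenCV 4.12 (cv2) and the standard library are available. Lean on these libraries where they do the work, as an engineer would, in place of code of your own. Each camera call takes 0.05 s, during which the arm holds its last target. There are 200 camera calls.

## Working session

There is one attempt and no reset: what is moved stays moved. The work goes in short steps, Python scripts to look and compute and a shell command to move; the robot and the scene stay as the last step left them, time stands still between calls to the robot, and variables do not carry over. Pictures are saved under pics/ and viewed, about 8 in all and at most 12, crops included, and the job is handed in when it is done.

```bash
mkdir -p pics; ls; python3 - <<'E'
from rig import ctrl
import cv2,numpy as np
s=ctrl.state();print(s['t'],s['eef_pos'],s['gripper_width'])
for c in('side','top'):
    g=ctrl.grab_frame(c);cv2.imwrite(f'pics/{c}0.png',g['frame'][:,:,::-1])
    print(c,{k:(v if k!='extrinsics' else np.round(v,4).tolist()) for k,v in g.items() if k!='frame'})
    for q in['terminal','head_hole','foot_hole','cradle','head_pin','foot_pin','latch','latch_grip','latch_tip','pill_box','gum_pack','rollon','dropper']:
        print(q,[(round(d['score'],2),np.round(d['pixel'],1).tolist()) for d in ctrl.spot_in(c,q)][:3])
E
```

```text
pics
0.0 [ 0.24942294 -0.57219752  0.19745067] 0.08743935860267296
side {'fovy': 50.9180714555705, 'cx': 327.13172566741275, 'cy': 203.2248744450869, 'extrinsics': [[0.8642, 0.503, -0.0137, -0.4615], [-0.431, 0.754, 0.4956, 0.1964], [0.2597, -0.4224, 0.8684, -1.2472], [0.0, 0.0, 0.0, 1.0]]}
terminal [(0.93, [194.0, 351.4])]
head_hole [(0.9, [194.6, 349.0])]
foot_hole [(0.49, [301.1, 280.7]), (0.23, [264.3, 298.6])]
cradle [(0.98, [299.1, 276.1])]
head_pin [(0.86, [298.5, 278.8]), (0.28, [193.3, 351.9])]
foot_pin [(0.57, [300.3, 277.5])]
latch [(0.62, [263.5, 294.6]), (0.38, [301.7, 280.0])]
latch_grip [(0.46, [265.4, 294.0])]
latch_tip [(0.65, [259.1, 297.3])]
pill_box [(0.92, [237.8, 285.2])]
gum_pack [(0.66, [239.8, 371.2]), (0.16, [192.5, 348.7])]
rollon [(0.8, [129.0, 356.9])]
dropper [(0.81, [147.8, 400.5]), (0.74, [194.0, 349.9])]
top {'fovy': 49.385953780249466, 'cx': 320.4938334993324, 'cy': 201.8202000970482, 'extrinsics': [[0.0109, -0.9996, -0.0265, -0.0378], [0.9887, 0.0068, 0.1496, -0.5604], [-0.1493, -0.0278, 0.9884, -1.0242], [0.0, 0.0, 0.0, 1.0]]}
terminal [(0.76, [205.3, 273.6]), (0.38, [233.4, 201.0])]
head_hole [(0.75, [207.7, 276.1]), (0.57, [233.2, 201.7])]
foot_hole [(0.81, [205.9, 276.3])]
cradle [(0.77, [194.3, 427.4])]
head_pin [(0.75, [198.4, 423.6])]
foot_pin [(0.63, [195.7, 425.1])]
latch [(0.8, [182.4, 399.7]), (0.38, [241.4, 353.2])]
latch_grip [(0.5, [183.8, 397.2])]
latch_tip [(0.53, [184.0, 398.1])]
pill_box [(0.86, [240.1, 351.1])]
gum_pack [(0.93, [159.2, 310.6])]
rollon [(0.68, [195.2, 425.2]), (0.65, [235.1, 202.1])]
dropper [(0.47, [183.2, 203.1])]
```

```bash
python3 - <<'E'
import cv2
a=cv2.imread('pics/side0.png');b=cv2.imread('pics/top0.png')
cv2.imwrite('pics/sidec.png',cv2.resize(a[90:370,200:500],None,fx=2.1,fy=2.1,interpolation=2))
cv2.imwrite('pics/topc.png',cv2.resize(b[120:290,180:500],None,fx=2.5,fy=2.5,interpolation=2))
E
```

```text
(no output)
```

View pics/sidec.png

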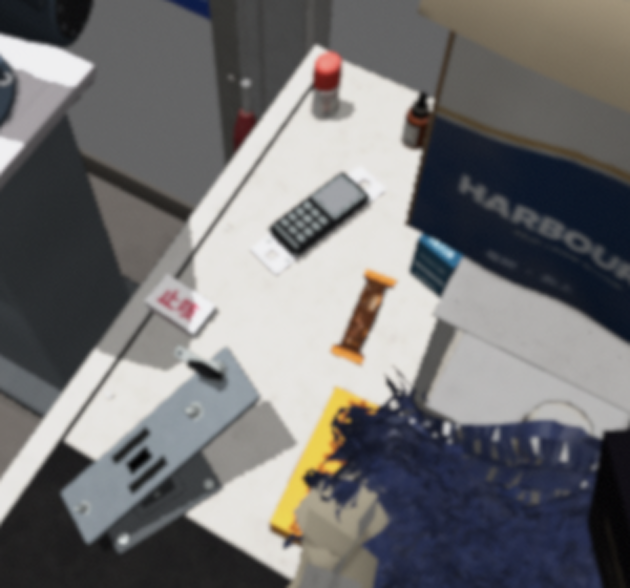

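View pics/topc.png

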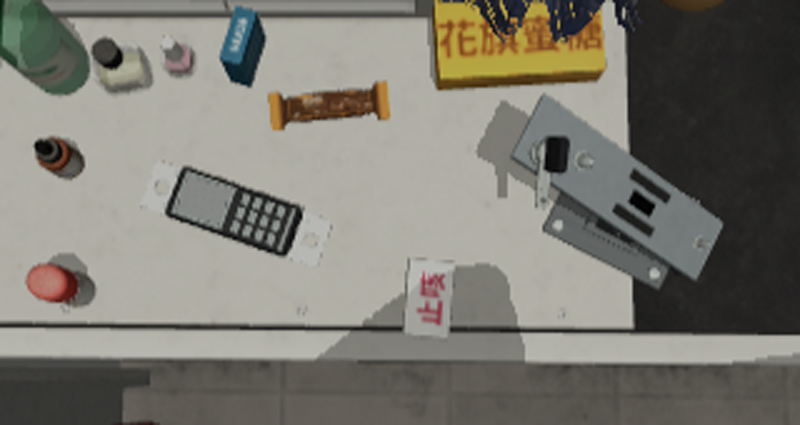

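The side and top views show the terminal face-up, its head toward +y: holes at top px (244,195) and (304,216). The cradle pins are at top (414,184) and (460,217), with the latch grip at (402,182) and its bar sideways. Next I'll fit the poses.

```bash
cat > h.py <<'E'
import numpy as np,pickle,os
from scipy.optimize import least_squares
from scipy.spatial.transform import Rotation as R
C={'side':(50.9180714555705,327.1317,203.2249,[[0.8642,0.503,-0.0137,-0.4615],[-0.431,0.754,0.4956,0.1964],[0.2597,-0.4224,0.8684,-1.2472]]),
'top':(49.385953780249466,320.4938,201.8202,[[0.0109,-0.9996,-0.0265,-0.0378],[0.9887,0.0068,0.1496,-0.5604],[-0.1493,-0.0278,0.9884,-1.0242]])}
def proj(c,P,k=0):
    fv,cx,cy,E=C[c];E=np.array(E);f=200/np.tan(np.radians(fv/2))
    p=np.atleast_2d(P)@E[:,:3].T+E[:,3];u=p[:,0]/-p[:,2];v=-p[:,1]/-p[:,2]
    d=1+k*(u*u+v*v)
    return np.c_[cx+f*u*d,cy+f*v*d]
def frame(x,y,z,yaw,slope=0):
    # x axis horizontally at yaw, raised by slope
    return np.array([x,y,z]),R.from_euler('ZY',[yaw,-slope],degrees=True).as_matrix()
def cr(p):return frame(p[0],p[1],.09,p[2],30)
def tm(p):return frame(p[0],p[1],0,p[2])
def sc(l):return np.array(l)/2.1+[200,90]
def tc(l):return np.array(l)/2.5+[180,120]
E
cat > fit.py <<'E'
from h import *
cc=np.array([[146,32,0],[146,-32,0],[-100,-32,0],[-100,32,0],[81,0,8],[-81,0,8]])/1e3
ct={'top':tc([[512,157],[544,95],[722,225],[697,280],[586,160],[701,243]]),'side':sc([[226,349],[258,393],[88,543],[62,494],[193,410],[85,508]])}
tt=np.array([[65,27,27],[65,-27,27],[-65,-27,27],[-65,27,27],[81,0,5],[-81,0,5]])/1e3
tp={'top':tc([[167,213],[188,167],[302,207],[292,255],[161,187],[311,240]])}
th={'side':sc([[368,186],[272,254]])}
def res(q,full=False):
    k=q[6:8];o=[]
    for fr,pts,obs in((cr(q[:3]),cc,ct),(tm(q[3:6]),tt,tp),(tm(q[3:6]),tt[4:],th)):
        for c in obs:o.append(proj(c,pts@fr[1].T+fr[0],k[0] if c=='side' else k[1])-obs[c])
    return o if full else np.r_[np.vstack(o).ravel(),k*3]
r=least_squares(res,[.55,-.25,90,.55,.1,90,0,0],loss='soft_l1',x_scale=[.1,.1,30,.1,.1,30,.1,.1])
print(np.round(r.x,4));[print(np.round(o,1).tolist()) for o in res(r.x,1)]
q=r.x
for n,f,pts in(('cr',cr(q[:3]),[[0,0,0],[81,0,0],[-81,0,0],[124,16,27]]),('t',tm(q[3:6]),[[0,0,0],[81,0,0],[-81,0,0]])):
    print(n,np.round(np.array(pts)/1e3@f[1].T+f[0],4).tolist())
E
python3 fit.py
```

```text
[ 5.58800e-01 -3.02100e-01  6.35496e+01  5.57200e-01  8.46000e-02
  7.08351e+01 -9.03000e-02 -2.90000e-03]
[[-0.5, -0.6], [-0.5, -1.4], [0.3, -2.2], [-0.7, -0.8], [-0.7, -0.2], [0.5, -0.9]]
[[-1.8, -1.8], [-0.4, 1.4], [0.1, -0.0], [-0.9, -1.2], [-1.8, 0.5], [-1.8, -0.5]]
[[-1.4, 0.0], [-2.0, -1.6], [0.9, -0.5], [-2.6, 0.7], [0.7, -0.3], [0.2, -0.3]]
[[-3.2, -0.2], [-2.0, 1.3]]
cr [[0.5588, -0.3021, 0.09], [0.59, -0.2392, 0.1305], [0.5275, -0.3649, 0.0495], [0.5863, -0.2109, 0.1754]]
t [[0.5572, 0.0846, 0.0], [0.5838, 0.1611, 0.0], [0.5307, 0.0081, 0.0]]
```

```bash
cat >> h.py <<'E'
CR=[.5588,-.3021,63.55]; TM=[.5572,.0846,70.83]
def goto(pos,Rt,n=None):
    "remaining shift (cm) and rotvec (deg) from measured pose to pos,Rt (nearest of half turns)"
    from rig import ctrl
    s=ctrl.state();best=None
    for f in(np.eye(3),np.diag([-1,-1,1])):
        w=R.from_matrix(Rt@f@np.array(s['tool_rot']).T).as_rotvec(degrees=True)
        if best is None or np.linalg.norm(w)<np.linalg.norm(best):best=w
    print('t',round(s['t'],2),'shift cm',np.round((np.array(pos)-s['eef_pos'])*100,2),'rot',np.round(best,2),'F',np.round(s['wrist_force'],1),'w',round(s['gripper_width'],4),'J',np.round(s['joints'],0))
def grasp(fr,off):
    "tool pose with z against frame z, jaw along frame y; off = TCP offset in frame (mm)"
    M=fr[1];return fr[0]+M@(np.array(off)/1e3),M@np.diag([1,-1,-1])
E
python3 - <<'E'
from h import *
from rig import ctrl
print(np.round(ctrl.state()['tool_rot'],3))
goto(*grasp(tm(TM),[0,0,105]))
goto(*grasp(cr(CR),[0,0,60]))
E
```

```text
[[ 0.917  0.399  0.   ]
 [ 0.399 -0.917  0.   ]
 [ 0.     0.    -1.   ]]
t 1.4 shift cm [30.76 65.76 -9.34] rot [-0.    0.   47.29] F [ 0.2  0.1 -0.1] w 0.0873 J [-77.  30.  82.   0.  68. -10.]
t 1.4 shift cm [29.58 24.4  -5.65] rot [ 21.08 -22.18  39.08] F [ 0.2  0.1 -0.1] w 0.0873 J [-77.  30.  82.   0.  68. -10.]
```

```bash
python3 -m inch '1.8 3.9 0 0 0 2.8;1.8 3.9 0 0 0 2.8;1.8 3.9 0 0 0 2.8;1.8 3.9 0 0 0 2.8;1.8 3.9 0 0 0 2.8;1.8 3.9 0 0 0 2.8;1.8 3.9 0 0 0 2.8;1.8 3.9 0 0 0 2.8;1.8 3.9 0 0 0 2.8;1.8 3.9 0 0 0 2.8;1.8 3.9 0 0 0 2.8;1.8 3.9 0 0 0 2.8' 100 20
python3 -m inch '1.8 3.8 -1 0 0 2.8;1.8 3.8 -2 0 0 2.8;1.8 3.8 -2 0 0 2.8;1.8 3.8 -2 0 0 2.8;1.5 3.5 -2 0 0 2.5;0 0 0 0 0 0;0 0 0 0 0 0'
python3 - <<'E'
from h import *
from rig import ctrl
import cv2
goto(*grasp(tm(TM),[0,0,50]))
ims=[]
for c,(r,k) in(('side',(120,260)),('top',(130,200))):
    f=ctrl.grab_frame(c)['frame'][:,:,::-1];ims.append(cv2.resize(f[r:r+150,k:k+180],None,fx=2.2*2,fy=4.4,interpolation=2)[:, :])
    print(c,proj(c,ctrl.state()['eef_pos'],-.09 if c=='side' else 0))
cv2.imwrite('pics/a1.png',cv2.resize(np.hstack(ims),(800,333)))
E
```

```text
t: 2.6
eef_pos: [0.4663, -0.1034, 0.1988]
tool_rot: [[0.541, 0.841, 0.001], [0.841, -0.541, -0.0], [0.0, 0.001, -1.0]]
wrist_force: [0.6, -0.4, 0.7]
gripper_width: 0.0869
t: 3.3
eef_pos: [0.5522, 0.0827, 0.1078]
tool_rot: [[0.326, 0.945, -0.001], [0.945, -0.326, -0.0], [-0.001, -0.001, -1.0]]
wrist_force: [0.2, -0.4, 0.2]
gripper_width: 0.0869
t 3.3 shift cm [ 0.5   0.19 -5.78] rot [ 0.02 -0.08 -0.12] F [ 0.2 -0.4  0.2] w 0.0869 J [-3. 32. 97. -0. 51. 16.]
side [[349.4884584  173.56055891]]
top [[270.14110387 200.60201207]]
```

View pics/a1.png

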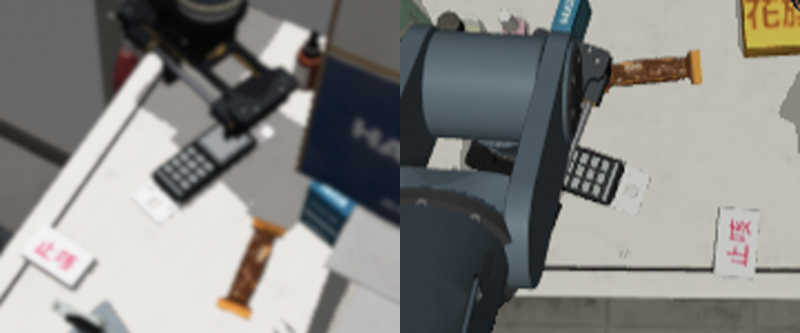

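The side view shows the fingers straddling the case about as computed, and the gum pack is close to the far finger. I'll narrow the opening to 75 mm and go down.

```bash
python3 -m inch '.25 .1 -1 0 0 0;.25 .1 -1 0 0 0;0 0 -1.5 0 0 0;0 0 -1.5 0 0 0;0 0 -1.5 0 0 0;0 0 -1.5 0 0 0;0 0 -1 0 0 0;0 0 -.8 0 0 0;0 0 -.4 0 0 0;0 0 0 0 0 0;0 0 0 0 0 0' 86 25
python3 - <<'E'
from h import *
goto(*grasp(tm(TM),[0,0,5]))
E
```

```text
t: 4.5
eef_pos: [0.558, 0.084, 0.0068]
tool_rot: [[0.328, 0.945, 0.001], [0.945, -0.328, -0.0], [0.0, 0.001, -1.0]]
wrist_force: [0.8, -0.2, -0.8]
gripper_width: 0.0748
t 4.5 shift cm [-0.08  0.06 -0.18] rot [ 0.    0.04 -0.01] F [ 0.8 -0.2 -0.8] w 0.0748 J [-3. 42. 99.  0. 39. 16.]
```

```bash
python3 -m inch '0 0 -.1 0 0 0;0 0 0 0 0 0;0 0 0 0 0 0;0 0 0 0 0 0;0 0 0 0 0 0;0 0 0 0 0 0;0 0 0 0 0 0;0 0 0 0 0 0' 40 35
python3 -m inch '0 0 1 0 0 0;0 0 2 0 0 0;0 0 3 0 0 0;0 0 4 0 0 0;0 0 4 0 0 0;0 0 4 0 0 0;0 0 3 0 0 0;0 0 0 0 0 0;0 0 0 0 0 0'
python3 - <<'E'
from h import *
goto(*grasp(cr(CR),[0,0,100]))
E
```

```text
t: 5.3
eef_pos: [0.5576, 0.084, 0.0054]
tool_rot: [[0.328, 0.945, -0.0], [0.945, -0.328, -0.0], [-0.0, -0.0, -1.0]]
wrist_force: [1.0, 0.5, -0.1]
gripper_width: 0.0352
t: 6.2
eef_pos: [0.5576, 0.0841, 0.2165]
tool_rot: [[0.328, 0.945, 0.002], [0.945, -0.328, -0.0], [0.0, 0.002, -1.0]]
wrist_force: [-0.5, -0.9, -0.9]
gripper_width: 0.0348
t 6.2 shift cm [ -2.11 -43.09  -3.99] rot [ 27.69 -11.53  -7.1 ] F [-0.5 -0.9 -0.9] w 0.0348 J [-3. 24. 90. -0. 66. 16.]
```

The gripper closed to 35 mm with no weight on it, so the grasp missed. I'll look.

```bash
cat > look.py <<'E'
import sys,cv2
from h import *
from rig import ctrl
def look(name,boxes,S=4):
    ims=[]
    for c,(r,k,h,w) in boxes.items():
        f=ctrl.grab_frame(c)['frame'][:,:,::-1]
        ims.append(cv2.resize(f[r:r+h,k:k+w],None,fx=S,fy=S,interpolation=2))
    H=max(i.shape[0] for i in ims);ims=[cv2.copyMakeBorder(i,0,H-i.shape[0],0,0,0) for i in ims]
    cv2.imwrite(f'pics/{name}.png',np.hstack(ims))
E
python3 - <<'E'
from look import *
look('b1',{'side':(150,300,100,100),'top':(150,215,100,100)})
for c in('side','top'):
  for q in('terminal','head_hole','foot_hole'):print(c,q,[(round(d['score'],2),np.round(d['pixel'],1).tolist()) for d in ctrl.spot_in(c,q)][:2])
E
```

```text
side terminal [(0.95, [190.2, 350.1])]
side head_hole [(0.74, [194.0, 351.2])]
side foot_hole [(0.72, [192.7, 352.3])]
top terminal [(0.71, [205.9, 284.6])]
top head_hole [(0.58, [207.8, 288.0])]
top foot_hole [(0.9, [210.9, 287.7]), (0.15, [185.5, 399.5])]
```

View pics/b1.png

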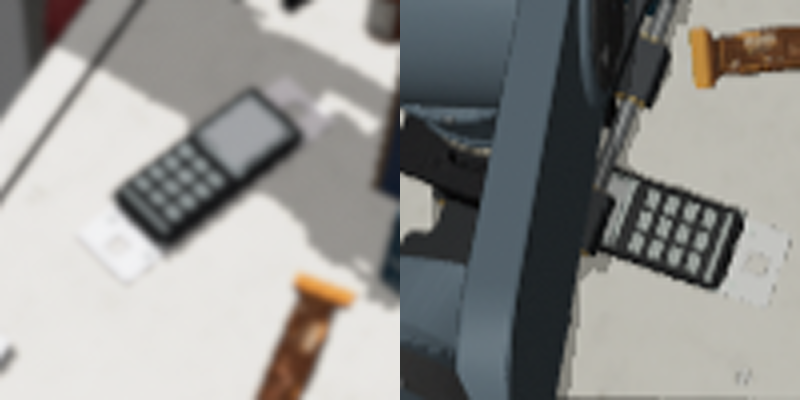

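```bash
python3 - <<'E'
from h import *
from rig import ctrl
s=ctrl.state();e=s['eef_pos'];T=np.array(s['tool_rot'])
for z in(0,.03):
  for y in(-.025,0,.025):
    p=e+T@[0,y,-z]
    print(z,y,[ (np.round(proj(c,p)[0],1)).tolist() for c in('side','top')])
for c in C: print(c,proj(c,[.5572,.0846,.027]),proj(c,[.5572,.0846,.0]))
# single-camera fits of the terminal & cradle, planar
import importlib
src=open('fit.py').read().split('def res')[0];exec(src)
for nm,f,pts,ob in(('t',tm,tt,tp['top']),('cr',cr,cc,ct['top'])):
  r=least_squares(lambda q:(proj('top',pts@f(q)[1].T+f(q)[0])-ob).ravel(),[.55,-.1,70],x_scale=[.1,.1,30]);print('top',nm,np.round(r.x,4),np.abs(r.fun).max())
for nm,f,pts,ob in(('t',tm,tt[4:],th['side']),('cr',cr,cc,ct['side'])):
  r=least_squares(lambda q:(proj('side',pts@f(q)[1].T+f(q)[0])-ob).ravel(),[.55,-.1,70],x_scale=[.1,.1,30]);print('side',nm,np.round(r.x,4),np.abs(r.fun).max())
look=__import__('look');look.look('b2',{'side':(100,280,130,130),'top':(100,200,130,130)},3)
E
```

```text
0 -0.025 [[345.9, 141.0], [257.3, 201.9]]
0 0 [[353.3, 147.7], [261.7, 190.6]]
0 0.025 [[360.8, 154.4], [266.0, 179.4]]
0.03 -0.025 [[346.3, 132.6], [254.8, 199.6]]
0.03 0 [[353.9, 139.4], [259.3, 187.9]]
0.03 0.025 [[361.6, 146.2], [263.7, 176.4]]
side [[350.57647207 190.63267102]] [[350.23004234 195.83060075]]
top [[273.50150881 203.78083836]] [[274.9120135  205.31688409]]
top t [ 0.5564  0.0827 71.4128] 1.6755303159670802
top cr [ 0.5564 -0.3025 63.0667] 0.9268691396491988
side t [ 0.5625  0.0894 68.8029] 0.041295929903355955
side cr [ 0.5609 -0.2988 63.297 ] 2.369917280827366
```

View pics/b2.png

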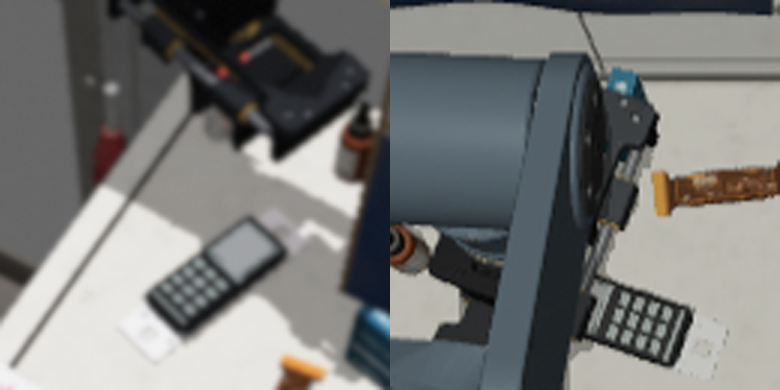

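```bash
python3 -m inch '0 0 -3 0 0 0;0 0 -4 0 0 0;0 0 -4 0 0 0;0 0 -4 0 0 0;0 0 -2 0 0 0;0 0 -1.5 0 0 0;0 0 -1 0 0 0;0 0 -.8 0 0 0;0 0 -.6 0 0 0;0 0 -.2 0 0 0;0 0 0 0 0 0' 86 35
python3 -m inch '0 0 0 0 0 0;0 0 0 0 0 0;0 0 0 0 0 0;0 0 0 0 0 0' 58
python3 -m inch '0 0 0 0 0 0;0 0 0 0 0 0;0 0 0 0 0 0;0 0 0 0 0 0' 50
python3 - <<'E'
from look import *
goto(*grasp(tm(TM),[0,0,5]))
look('b3',{'side':(130,290,110,110)},6)
E
```

```text
t: 7.8
eef_pos: [0.5579, 0.084, 0.0047]
tool_rot: [[0.328, 0.945, 0.001], [0.945, -0.328, -0.0], [0.0, 0.001, -1.0]]
wrist_force: [0.5, 0.6, -1.1]
gripper_width: 0.0749
t: 8.2
eef_pos: [0.5578, 0.084, 0.0047]
tool_rot: [[0.328, 0.945, 0.001], [0.945, -0.328, -0.0], [0.0, 0.0, -1.0]]
wrist_force: [-0.2, 0.0, -0.5]
gripper_width: 0.0534
t: 8.6
eef_pos: [0.5576, 0.084, 0.0044]
tool_rot: [[0.328, 0.945, -0.0], [0.945, -0.328, 0.0], [-0.0, -0.0, -1.0]]
wrist_force: [-0.4, 1.2, 0.2]
gripper_width: 0.0438
t 8.6 shift cm [-0.04  0.06  0.06] rot [-0.   -0.   -0.01] F [-0.4  1.2  0.2] w 0.0438 J [-3. 42. 99.  0. 39. 16.]
```

View pics/b3.png

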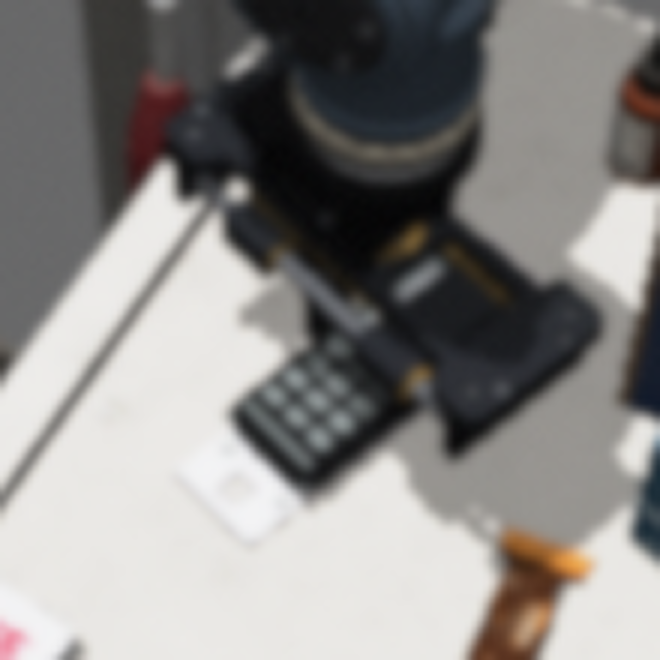

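```bash
python3 - <<'E'
from h import *
from rig import ctrl
s=ctrl.state();e=s['eef_pos'];T=np.array(s['tool_rot'])
for z in(0,.03,.07):
  print(z,[((proj('side',e+T@[x,y,-z])[0]-[290,130])*6).round().tolist() for y in(-.03,-.022,.022,.03) for x in (0,)])
print('case edge mid',[((proj('side',tm(TM)[0]+tm(TM)[1]@np.array([0,y,z]))[0]-[290,130])*6).round().tolist() for y in(-.027,.027) for z in (.005,.027)], s['gripper_width'])
print('body',[((proj('side',e+T@[x,y,-.07])[0]-[290,130])*6).round().tolist() for x,y in((.0375,.095),(.0375,-.095),(-.0375,.095),(-.0375,-.095))])
print(np.round(s['joint_torque'],2))
E
```

```text
0 [[317.0, 349.0], [329.0, 360.0], [395.0, 423.0], [407.0, 435.0]]
0.03 [[319.0, 313.0], [331.0, 324.0], [398.0, 389.0], [411.0, 401.0]]
0.07 [[321.0, 263.0], [333.0, 275.0], [403.0, 340.0], [415.0, 352.0]]
case edge mid [[402.0, 428.0], [405.0, 403.0], [322.0, 351.0], [323.0, 325.0]] 0.043430104694410325
body [[588.0, 402.0], [286.0, 125.0], [456.0, 506.0], [157.0, 216.0]]
[ 0.000e+00 -4.386e+01 -8.780e+00  5.000e-02  1.000e-02 -0.000e+00]
```

```bash
python3 -m inch '0 0 0 0 0 0;0 0 0 0 0 0;0 0 0 0 0 0;0 0 0 0 0 0;0 0 0 0 0 0;0 0 0 0 0 0' 0 35
python3 - <<'E'
from look import *
look('b4',{'side':(160,310,60,60),'top':(170,240,60,80)},6)
for c in('side','top'):
  for q in('terminal','head_hole','foot_hole'):print(c,q,[(round(d['score'],2),np.round(d['pixel'],1).tolist()) for d in ctrl.spot_in(c,q)][:2])
E
```

```text
t: 9.25
eef_pos: [0.5576, 0.084, 0.0045]
tool_rot: [[0.328, 0.945, -0.0], [0.945, -0.328, 0.0], [0.0, -0.0, -1.0]]
wrist_force: [-0.3, 0.5, 0.3]
gripper_width: 0.0042
side terminal [(0.79, [202.5, 339.8])]
side head_hole [(0.7, [201.4, 338.9])]
side foot_hole [(0.7, [200.2, 341.4])]
top terminal [(0.59, [214.2, 293.5])]
top head_hole [(0.73, [212.2, 298.5])]
top foot_hole [(0.78, [213.0, 294.9])]
```

View pics/b4.png

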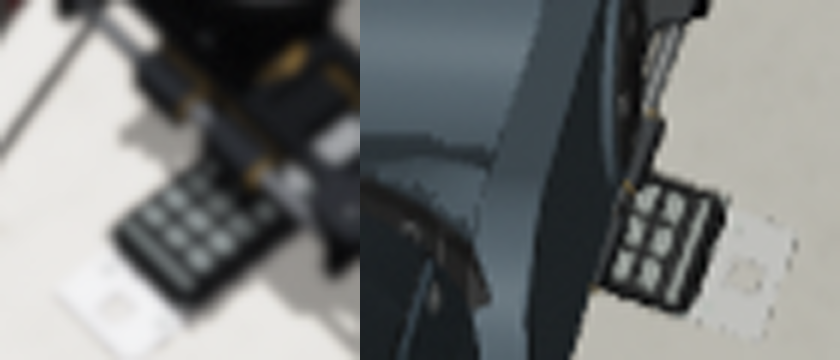

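The fingers are fully shut over the keypad in the image (side px about 350,193) with no force, even though the TCP reads 4.5 mm. So either the tips or the terminal aren't at the height I assumed. I'll probe downward gently.

```bash
python3 -m inch '0 0 -.2 0 0 0;0 0 -.2 0 0 0;0 0 0 0 0 0' ; python3 -c "
from h import *
from rig import ctrl
s=ctrl.state();print(s['joints'],s['eef_pos'],s['wrist_force'])
s0=[.24942294,-.57219752]
print(np.hypot(*s0),np.hypot(*s['eef_pos'][:2]))"
```

```text
t: 9.95
eef_pos: [0.5579, 0.084, 0.0032]
tool_rot: [[0.328, 0.945, 0.001], [0.945, -0.328, -0.0], [0.0, 0.001, -1.0]]
wrist_force: [-4.5, -0.8, 19.6]
gripper_width: 0.0006
[-2.77604425e+00  4.22805731e+01  9.88140465e+01 -1.71248091e-02
  3.88410527e+01  1.63814327e+01] [0.55788866 0.08401707 0.00320179] [-4.46913269 -0.78173089 19.57446983]
0.6241969279741723 0.5641796002280791
```

```bash
python3 -m inch '0 0 2 0 0 0;0 0 3 0 0 0;0 -4 0 0 0 0;0 -4 0 0 0 0;0 -4 0 0 0 0;0 -3.5 0 0 0 0;0 0 -2 0 0 0;0 0 -2 0 0 0;0 0 -.6 0 0 0;0 0 0 0 0 0'; python3 -m inch '0 0 -.2 0 0 0;0 0 -.2 0 0 0;0 0 0 0 0 0';
```

```text
t: 10.95
eef_pos: [0.5567, -0.0707, 0.0035]
tool_rot: [[0.328, 0.945, -0.002], [0.945, -0.328, 0.001], [-0.0, -0.002, -1.0]]
wrist_force: [-0.0, 0.1, -0.0]
gripper_width: 0.0009
t: 11.25
eef_pos: [0.558, -0.0708, 0.0009]
tool_rot: [[0.328, 0.945, 0.001], [0.945, -0.328, -0.0], [-0.0, 0.001, -1.0]]
wrist_force: [-0.3, -0.1, 0.1]
gripper_width: 0.0001
```

```bash
python3 -m inch '0 0 -.4 0 0 0;0 0 0 0 0 0'; python3 -m inch '0 0 -.4 0 0 0;0 0 0 0 0 0';python3 -m inch '0 0 -.4 0 0 0;0 0 0 0 0 0'
```

```text
t: 11.45
eef_pos: [0.5575, -0.0708, -0.0037]
tool_rot: [[0.328, 0.945, -0.0], [0.945, -0.328, 0.0], [-0.0, -0.0, -1.0]]
wrist_force: [-0.0, -0.5, -0.0]
gripper_width: 0.0004
t: 11.65
eef_pos: [0.5573, -0.0709, -0.008]
tool_rot: [[0.328, 0.945, -0.001], [0.945, -0.328, 0.0], [-0.0, -0.001, -1.0]]
wrist_force: [-0.1, -0.3, 0.1]
gripper_width: 0.0005
t: 11.85
eef_pos: [0.5572, -0.0708, -0.0121]
tool_rot: [[0.328, 0.945, -0.001], [0.945, -0.328, 0.0], [0.0, -0.001, -1.0]]
wrist_force: [-0.9, -0.3, -0.0]
gripper_width: 0.0006
```

```bash
python3 -m inch '0 0 -.4 0 0 0;0 0 0 0 0 0'; python3 -m inch '0 0 -.3 0 0 0;0 0 0 0 0 0';python3 -m inch '0 0 -.2 0 0 0;0 0 0 0 0 0';python3 -m inch '0 0 -.2 0 0 0;0 0 0 0 0 0'
```

```text
t: 12.05
eef_pos: [0.5573, -0.0709, -0.0161]
tool_rot: [[0.328, 0.945, -0.001], [0.945, -0.328, 0.0], [-0.0, -0.001, -1.0]]
wrist_force: [-0.5, -0.6, 0.4]
gripper_width: 0.0005
t: 12.25
eef_pos: [0.5574, -0.0709, -0.0189]
tool_rot: [[0.328, 0.945, -0.001], [0.945, -0.328, 0.0], [0.0, -0.001, -1.0]]
wrist_force: [0.6, -0.3, 1.3]
gripper_width: 0.0006
t: 12.45
eef_pos: [0.5575, -0.0709, -0.0208]
tool_rot: [[0.328, 0.945, -0.0], [0.945, -0.328, 0.0], [-0.0, -0.0, -1.0]]
wrist_force: [-0.5, 0.4, 0.4]
gripper_width: 0.0009
t: 12.65
eef_pos: [0.5575, -0.0709, -0.0227]
tool_rot: [[0.328, 0.945, -0.0], [0.945, -0.328, 0.0], [-0.0, -0.0, -1.0]]
wrist_force: [0.3, 0.5, 1.1]
gripper_width: 0.0004
```

```bash
python3 - <<'E'
from look import *
e=ctrl.state()['eef_pos']
p=np.array([e[0],e[1],0.001])
s=proj('side',p)[0];t=proj('top',p)[0]
bs=[int(s[1])-40,int(s[0])-35,60,70];bt=[int(t[1])-40,int(t[0])-35,60,70]
print('proj crop',(s-[bs[1],bs[0]])*5,(t-[bt[1],bt[0]])*5,s,t)
look('c1',{'side':bs,'top':bt},5)
E
```

```text
proj crop [175.41673234 200.95686309] [179.5564238  202.94126179] [321.08334647 241.19137262] [335.91128476 205.58825236]
```

View pics/c1.png

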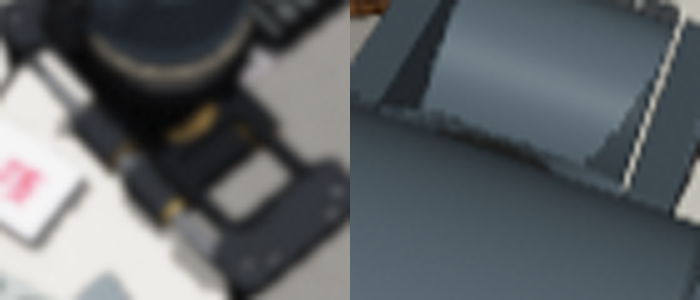

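The probe shows the shut tips sit about 23.5 mm above the reported TCP: contact at -23 mm on the counter and +3.5 mm on the 27 mm case. In the side picture the fingers stand where projected, so x and y look right. I'll regrasp that much lower.

```bash
python3 -m inch '0 0 3 0 0 0;0 0 4 0 0 0;0 0 2 0 0 0;0 4 0 0 0 0;0 4 0 0 0 0;0 4 0 0 0 0;0 3.5 0 0 0 0;0 0 0 0 0 0;0 0 -2 0 0 0;0 0 -2 0 0 0' 86 30
python3 -m inch '0 0 -1 0 0 0;0 0 -1 0 0 0;0 0 -1 0 0 0;0 0 -.8 0 0 0;0 0 -.5 0 0 0;0 0 0 0 0 0;0 0 0 0 0 0'
python3 - <<'E'
from h import *
goto(*grasp(tm(TM),[0,0,-18]))
E
```

```text
t: 13.75
eef_pos: [0.5584, 0.0839, 0.0277]
tool_rot: [[0.327, 0.945, 0.002], [0.945, -0.327, -0.0], [0.0, 0.002, -1.0]]
wrist_force: [-0.5, 0.0, -0.3]
gripper_width: 0.071
t: 14.45
eef_pos: [0.5578, 0.084, -0.0154]
tool_rot: [[0.328, 0.945, 0.0], [0.945, -0.328, -0.0], [0.0, 0.0, -1.0]]
wrist_force: [0.1, 0.5, -0.1]
gripper_width: 0.0747
t 14.45 shift cm [-0.06  0.06 -0.26] rot [ 0.    0.02 -0.01] F [ 0.1  0.5 -0.1] w 0.0747 J [-3. 44. 99. -0. 37. 16.]
```

```bash
python3 -m inch '0 0 -.25 0 0 0;0 0 0 0 0 0;0 0 0 0 0 0;0 0 0 0 0 0;0 0 0 0 0 0;0 0 0 0 0 0;0 0 0 0 0 0;0 0 0 0 0 0' 10 35
python3 -m inch '0 0 .5 0 0 0;0 0 1 0 0 0;0 0 1 0 0 0;0 0 0 0 0 0'
python3 - <<'E'
from h import *
goto(*grasp(cr(CR),[0,0,100]))
E
```

```text
t: 15.25
eef_pos: [0.5573, 0.0841, -0.0179]
tool_rot: [[0.328, 0.945, -0.0], [0.945, -0.328, 0.0], [-0.0, -0.0, -1.0]]
wrist_force: [-1.2, 0.8, 3.6]
gripper_width: 0.0538
t: 15.65
eef_pos: [0.5591, 0.0839, 0.0086]
tool_rot: [[0.328, 0.945, 0.004], [0.945, -0.328, -0.0], [0.001, 0.004, -1.0]]
wrist_force: [0.1, 0.3, -2.4]
gripper_width: 0.0539
t 15.65 shift cm [ -2.26 -43.08  16.8 ] rot [ 27.7  -11.43  -7.06] F [ 0.1  0.3 -2.4] w 0.0539 J [-3. 42. 99. -0. 39. 16.]
```

```bash
python3 -m inch '0 0 3 0 0 0;0 0 4 0 0 0;0 0 4 0 0 0;0 0 4 0 0 0;0 0 4 0 0 0;0 0 3 0 0 0;0 0 0 0 0 0'
python3 -m inch '0 -3 0 2.7 -1.1 -.7;-.1 -4 0 2.8 -1.2 -.7;-.1 -4 0 2.8 -1.2 -.7;-.1 -4 0 2.8 -1.2 -.7;-.1 -4 0 2.8 -1.2 -.7;-.2 -4 0 2.8 -1.1 -.7;-.2 -4 0 2.8 -1.1 -.7;-.2 -4 0 2.8 -1.1 -.7;-.1 -4 0 2.8 -1.1 -.7;-.1 -3.5 0 2.6 -1.1 -.7;0 -2.4 0 0 0 0;0 0 0 0 0 0'
python3 - <<'E'
from h import *
goto(*grasp(cr(CR),[0,0,52]))
E
```

```text
t: 16.35
eef_pos: [0.5609, 0.084, 0.2319]
tool_rot: [[0.328, 0.945, 0.011], [0.945, -0.328, -0.0], [0.003, 0.011, -1.0]]
wrist_force: [0.4, -0.7, -2.7]
gripper_width: 0.0539
t: 17.55
eef_pos: [0.5444, -0.3296, 0.2236]
tool_rot: [[0.391, 0.894, 0.219], [0.774, -0.448, 0.446], [0.497, -0.005, -0.868]]
wrist_force: [0.2, 0.1, -2.5]
gripper_width: 0.0539
t 17.55 shift cm [ 0.28  0.42 -8.85] rot [ 0.04 -0.33  0.19] F [ 0.2  0.1 -2.5] w 0.0539 J [-55.  35.  76.  26.  85. -34.]
```

```bash
python3 -m inch '.1 .1 -2 0 -.1 .1;.1 .1 -2 0 -.1 .1;.1 .1 -2 0 -.1 0;0 .1 -1.5 0 0 0;0 0 -1 0 0 0;0 0 0 0 0 0;0 0 0 0 0 0'
python3 - <<'E'
from look import *
goto(*grasp(cr(CR),[0,0,52]))
s=ctrl.state();T=np.array(s['tool_rot']);P=s['eef_pos']
M=T@np.diag([1,-1,-1])  # terminal axes if x aligned with tool x
pts=np.array([[65,27,27],[65,-27,27],[-65,-27,27],[-65,27,27],[81,0,5],[-81,0,5],[-96,25,5],[-96,-25,5],[96,25,5],[96,-25,5]])/1e3
A=P+(pts+[0,0,.018])@M.T
B=P+(pts+[0,0,-.0056])@M.T+[0,0,.0235]
bx={'side':(235,215,125,95),'top':(150,370,90,110)}
S=4
look('d1',bx,S)
for c in bx:
  o=np.array([bx[c][1],bx[c][0]])
  print(c,'tool',((proj(c,A)-o)*S).round().astype(int).tolist());print(c,'base',((proj(c,B)-o)*S).round().astype(int).tolist())
E
```

```text
t: 18.25
eef_pos: [0.5489, -0.321, 0.1421]
tool_rot: [[0.38, 0.898, 0.222], [0.778, -0.44, 0.449], [0.501, 0.002, -0.866]]
wrist_force: [0.4, 0.8, -2.1]
gripper_width: 0.0536
t 18.25 shift cm [-0.17 -0.44 -0.71] rot [-0.01  0.12 -0.35] F [ 0.4  0.8 -2.1] w 0.0536 J [-54.  40.  80.  27.  76. -39.]
side tool [[159, 166], [215, 258], [30, 427], [-19, 333], [235, 191], [13, 395], [-28, 372], [16, 456], [231, 130], [283, 213]]
side base [[180, 151], [236, 242], [51, 412], [1, 318], [256, 176], [33, 381], [-9, 357], [36, 442], [251, 115], [304, 198]]
top tool [[275, 202], [319, 108], [478, 223], [437, 312], [248, 138], [446, 275], [444, 326], [480, 247], [208, 167], [249, 81]]
top base [[256, 190], [300, 97], [459, 213], [419, 301], [228, 126], [428, 265], [427, 317], [463, 237], [188, 155], [229, 70]]
```

View pics/d1.png

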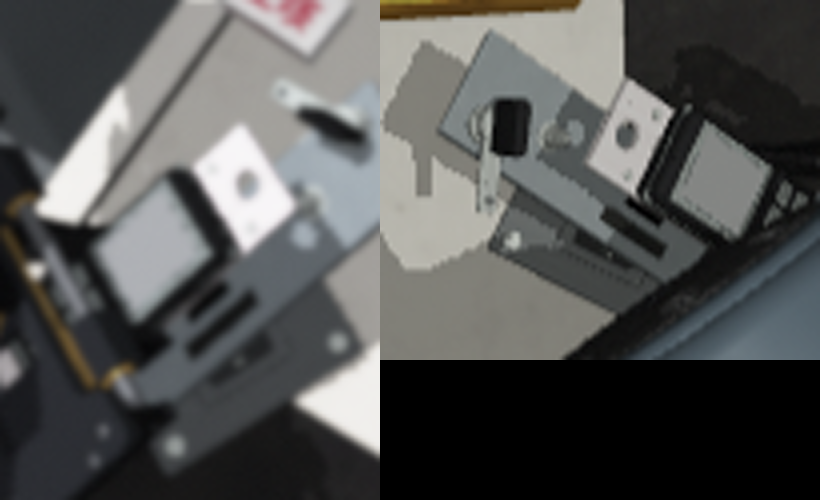

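The views show the gripped terminal hovering over the cradle: head hole at side px (277,281) and top px (432,184), head pin at side (293,284) and top (413,184.5). The predictions match only if the 23.5 mm error lies along the tool, so I'll use that and go lower.

```bash
python3 - <<'E'
from h import *
for z in(52,3,-18): goto(*grasp(cr(CR),[-.5,0,z]))
E
```

```text
t 18.35 shift cm [-0.21 -0.43 -0.81] rot [ 0.08  0.18 -0.35] F [ 0.7 -0.4 -3.3] w 0.0539 J [-54.  40.  80.  27.  76. -39.]
t 18.35 shift cm [ 0.88  1.77 -5.06] rot [ 0.08  0.18 -0.35] F [ 0.7 -0.4 -3.3] w 0.0539 J [-54.  40.  80.  27.  76. -39.]
t 18.35 shift cm [ 1.35  2.71 -6.87] rot [ 0.08  0.18 -0.35] F [ 0.7 -0.4 -3.3] w 0.0539 J [-54.  40.  80.  27.  76. -39.]
```

```bash
python3 -m inch '-.2 -.4 -.8 .1 .2 -.3;.2 .4 -.8 0 0 0;.2 .4 -.8 0 0 0;.2 .4 -.8 0 0 0;.2 .4 -.8 0 0 0;.2 .4 -.7 0 0 0;.1 .2 -.4 0 0 0;0 0 0 0 0 0;0 0 0 0 0 0'
python3 - <<'E'
from look import *
goto(*grasp(cr(CR),[-.5,0,3]))
bx={'side':(255,240,70,80),'top':(155,380,70,90)}
look('d2',bx,4.7)
E
```

```text
t: 19.25
eef_pos: [0.5578, -0.3031, 0.091]
tool_rot: [[0.386, 0.896, 0.221], [0.775, -0.445, 0.449], [0.501, -0.002, -0.866]]
wrist_force: [0.2, -0.1, -2.7]
gripper_width: 0.0536
t 19.25 shift cm [ 0.01 -0.07  0.13] rot [-0.1  -0.08 -0.05] F [ 0.2 -0.1 -2.7] w 0.0536 J [-53.  44.  83.  28.  71. -40.]
```

View pics/d2.png

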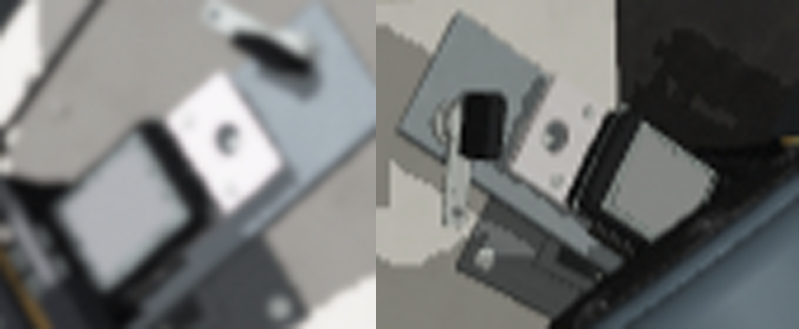

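Both views show the head pin's nose inside the head hole (side px 289,285; top px 498,184), so I'll lower along the pin axis and watch the force.

```bash
python3 -m inch '.07 .13 -.26 0 0 0;.07 .13 -.26 0 0 0;0 0 0 0 0 0'; python3 -m inch '.07 .13 -.26 0 0 0;.07 .13 -.26 0 0 0;0 0 0 0 0 0'; python3 - <<'E'
from h import *
goto(*grasp(cr(CR),[-.5,0,-18]))
E
```

```text
t: 19.65
eef_pos: [0.5588, -0.2999, 0.0854]
tool_rot: [[0.386, 0.896, 0.22], [0.774, -0.445, 0.45], [0.501, -0.003, -0.865]]
wrist_force: [0.3, 0.3, -2.9]
gripper_width: 0.0537
t: 19.95
eef_pos: [0.5599, -0.2985, 0.08]
tool_rot: [[0.387, 0.896, 0.22], [0.775, -0.445, 0.448], [0.5, -0.003, -0.866]]
wrist_force: [-2.5, -2.0, -3.4]
gripper_width: 0.0535
t 19.95 shift cm [ 0.27  0.4  -0.59] rot [-0.05 -0.16 -0.03] F [-2.5 -2.  -3.4] w 0.0535 J [-52.  44.  83.  29.  69. -40.]
```

```bash
python3 -m inch '0 0 -.22 0 0 0;.04 .09 -.17 0 0 0;0 0 0 0 0 0'; python3 -m inch '.05 .09 -.17 0 0 0;.05 .09 -.17 0 0 0;0 0 0 0 0 0'; python3 - <<'E'
from h import *
goto(*grasp(cr(CR),[-.5,0,-18]))
E
```

```text
t: 20.25
eef_pos: [0.5606, -0.2967, 0.0761]
tool_rot: [[0.386, 0.896, 0.22], [0.775, -0.445, 0.45], [0.501, -0.003, -0.866]]
wrist_force: [-2.1, -1.8, -4.3]
gripper_width: 0.054
t: 20.55
eef_pos: [0.5616, -0.2952, 0.0734]
tool_rot: [[0.386, 0.896, 0.221], [0.775, -0.445, 0.449], [0.501, -0.003, -0.866]]
wrist_force: [-4.0, -1.6, -1.5]
gripper_width: 0.0537
t 20.55 shift cm [0.1  0.07 0.08] rot [-0.11 -0.11 -0.06] F [-4.  -1.6 -1.5] w 0.0537 J [-52.  45.  84.  29.  68. -40.]
```

```bash
python3 -m inch '.02 .04 -.09 0 0 0;0 0 0 0 0 0'; python3 -m inch '.02 .04 -.09 0 0 0;0 0 0 0 0 0';python3 -m inch '.02 .04 -.09 0 0 0;0 0 0 0 0 0'
```

```text
t: 20.75
eef_pos: [0.5616, -0.2952, 0.0734]
tool_rot: [[0.386, 0.896, 0.221], [0.775, -0.444, 0.449], [0.501, -0.002, -0.866]]
wrist_force: [-5.5, -2.3, 2.6]
gripper_width: 0.0539
t: 20.95
eef_pos: [0.5617, -0.2952, 0.0734]
tool_rot: [[0.386, 0.896, 0.221], [0.775, -0.444, 0.449], [0.501, -0.002, -0.866]]
wrist_force: [-8.2, -3.7, 6.7]
gripper_width: 0.0537
t: 21.15
eef_pos: [0.5617, -0.2952, 0.0733]
tool_rot: [[0.385, 0.896, 0.221], [0.775, -0.444, 0.449], [0.501, -0.002, -0.866]]
wrist_force: [-10.6, -4.8, 12.0]
gripper_width: 0.0536
```

```bash
python3 -m inch '-.03 -.06 .12 0 0 0;0 0 0 0 0 0;0 0 0 0 0 0;0 0 0 0 0 0;0 0 0 0 0 0' 82
python3 -m inch '-.1 -.2 .4 0 0 0;-.3 -.7 1.3 0 0 0;-.6 -1.1 2.2 0 0 0;-.8 -1.6 3 0 0 0;-.8 -1.6 3 0 0 0;-.8 -1.6 3 0 0 0;0 0 0 0 0 0'
python3 - <<'E'
from look import *
bx={'side':(250,235,105,90),'top':(155,380,90,90)}
look('e1',bx,4.4)
for c in bx:
  print(c,proj(c,cr(CR)[0]+cr(CR)[1]@[.081,0,.005]),proj(c,cr(CR)[0]+cr(CR)[1]@[.124,.016,.038]))
  for q in('latch_tip','latch_grip'):print(q,[(round(d['score'],2),np.round(d['pixel'],1).tolist()) for d in ctrl.spot_in(c,q)][:2])
E
```

```text
t: 21.65
eef_pos: [0.5624, -0.2939, 0.0715]
tool_rot: [[0.386, 0.896, 0.221], [0.774, -0.444, 0.45], [0.501, -0.003, -0.865]]
wrist_force: [-0.7, 0.4, 0.1]
gripper_width: 0.0711
t: 22.35
eef_pos: [0.529, -0.368, 0.2064]
tool_rot: [[0.385, 0.894, 0.228], [0.779, -0.448, 0.44], [0.495, 0.008, -0.869]]
wrist_force: [-0.3, 0.7, 0.3]
gripper_width: 0.0718
side [[290.70649452 286.13464192]] [[293.25859906 266.1192667 ]]
latch_tip [(0.74, [264.0, 297.3])]
latch_grip [(0.66, [264.1, 293.7]), (0.18, [281.4, 299.9])]
top [[412.8812715  183.74171101]] [[405.08132081 181.52796145]]
latch_tip [(0.74, [184.3, 398.1]), (0.22, [182.1, 400.3])]
latch_grip [(0.48, [182.3, 398.0])]
```

View pics/e1.png

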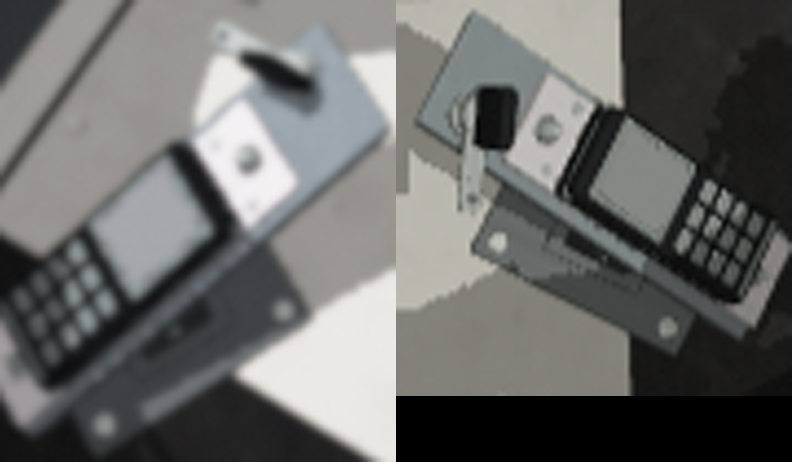

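The terminal is seated, with the head pin filling its hole in both views (side px 292,286; top px 415,184). The latch bar is still sideways, with its tip at side (285.5,257) and top (397,202). Next I'll fit the latch angle.

```bash
python3 - <<'E'
from h import *
o,M=cr(CR)
def L(th,r,z,w=0):
    a=np.radians(96.9)+th
    return o+M@np.array([.124+r*np.cos(a)-w*np.sin(a),.016+r*np.sin(a)+w*np.cos(a),z])
for th in(0,.15,.3,.45):
    print(th,'tip top',proj('top',L(th,.048,.0125))[0].round(1),'side',proj('side',L(th,.048,.0125))[0].round(1),
     'grip corners top',[((proj('top',L(th,a*.016,.0385,b*.0045))[0]-[380,155])*4.4+[396,0]).round().tolist() for a,b in((1,1),(1,-1),(-1,-1),(-1,1))])
E
```

```text
0 tip top [390.4 201.5] side [285.8 250.8] grip corners top [[503.0, 151.0], [488.0, 144.0], [511.0, 82.0], [525.0, 90.0]]
0.15 tip top [393.  202.4] side [283.8 253.5] grip corners top [[507.0, 151.0], [492.0, 147.0], [507.0, 82.0], [522.0, 87.0]]
0.3 tip top [395.7 202.9] side [282.1 256.4] grip corners top [[511.0, 151.0], [496.0, 149.0], [503.0, 83.0], [518.0, 84.0]]
0.45 tip top [398.5 202.8] side [280.9 259.6] grip corners top [[515.0, 149.0], [500.0, 151.0], [499.0, 84.0], [514.0, 83.0]]
```

```bash
cat >> h.py <<'E'
def latch(th,tip):
    o,M=cr(CR);a=96.9+np.degrees(th)
    F=(o+M@np.array([.124-.0007,.016+.0003,0]),M@R.from_euler('z',a,degrees=True).as_matrix())
    return grasp(F,[0,0,tip-23.5])
E
python3 - <<'E'
from h import *
goto(*latch(.35,75));goto(*latch(.35,16))
E
```

```text
t 22.65 shift cm [ 5.26 13.87 -0.33] rot [ 13.67  28.18 -54.63] F [-0.7 -0.   0.2] w 0.0716 J [-58.  37.  75.  25.  85. -37.]
t 22.65 shift cm [ 6.57 16.51 -5.44] rot [ 13.67  28.18 -54.63] F [-0.7 -0.   0.2] w 0.0716 J [-58.  37.  75.  25.  85. -37.]
```

```bash
python3 -m inch '.44 1.15 .1 1.14 2.35 -4.55;.44 1.15 .1 1.14 2.35 -4.55;.44 1.15 .1 1.14 2.35 -4.55;.44 1.15 0 1.14 2.35 -4.55;.44 1.15 0 1.14 2.35 -4.55;.44 1.15 0 1.14 2.35 -4.55;.44 1.15 0 1.14 2.35 -4.55;.44 1.15 0 1.14 2.35 -4.55;.44 1.15 -.1 1.14 2.35 -4.55;.44 1.15 -.1 1.14 2.35 -4.55;.44 1.15 -.1 1.14 2.35 -4.55;.4 1.2 0 1.14 2.35 -4.55' 36 15
python3 -m inch '0 0 0 0 0 0;0 0 0 0 0 0'
python3 - <<'E'
from h import *
goto(*latch(.35,75));goto(*latch(.35,16))
E
```

```text
t: 23.85
eef_pos: [0.5802, -0.2222, 0.1994]
tool_rot: [[0.974, 0.059, 0.219], [-0.047, -0.893, 0.448], [0.221, -0.446, -0.867]]
wrist_force: [0.5, 0.4, 0.1]
gripper_width: 0.0315
t: 24.05
eef_pos: [0.5803, -0.2233, 0.2]
tool_rot: [[0.973, 0.065, 0.219], [-0.041, -0.894, 0.446], [0.225, -0.444, -0.868]]
wrist_force: [0.3, 0.0, -0.4]
gripper_width: 0.0313
t 24.05 shift cm [ 0.    0.1  -0.38] rot [ 0.14 -0.1  -0.23] F [ 0.3  0.  -0.4] w 0.0313 J [-46.  33.  84.  29.  76.  33.]
t 24.05 shift cm [ 1.31  2.74 -5.49] rot [ 0.14 -0.1  -0.23] F [ 0.3  0.  -0.4] w 0.0313 J [-46.  33.  84.  29.  76.  33.]
```

```bash
python3 -m inch '0 .1 -.4 .1 -.1 -.2;.2 .4 -.7 0 0 0;.2 .4 -.8 0 0 0;.2 .4 -.7 0 0 0;.1 .2 -.4 0 0 0;0 0 0 0 0 0'
python3 -m inch '.1 .2 -.4 0 0 0;.1 .2 -.4 0 0 0;.1 .2 -.4 0 0 0;.1 .2 -.4 0 0 0;.1 .2 -.4 0 0 0;.1 .2 -.3 0 0 0;0 0 0 0 0 0;0 0 0 0 0 0'
python3 - <<'E'
from h import *
goto(*latch(.35,16))
E
```

```text
t: 24.65
eef_pos: [0.5872, -0.2081, 0.1698]
tool_rot: [[0.973, 0.06, 0.222], [-0.047, -0.893, 0.448], [0.226, -0.446, -0.866]]
wrist_force: [-0.0, 0.8, -0.2]
gripper_width: 0.031
t: 25.45
eef_pos: [0.5936, -0.1969, 0.1477]
tool_rot: [[0.973, 0.06, 0.224], [-0.047, -0.894, 0.446], [0.227, -0.445, -0.866]]
wrist_force: [-0.1, 0.3, -0.4]
gripper_width: 0.0312
t 25.45 shift cm [-0.01  0.11 -0.25] rot [0.05 0.02 0.12] F [-0.1  0.3 -0.4] w 0.0312 J [-44.  37.  87.  31.  69.  31.]
```

Clear of contact, so I'll make the last small drop and close gently.

```bash
python3 -m inch '0 .1 -.2 0 0 0;0 0 0 0 0 0;0 0 0 0 0 0;0 0 0 0 0 0;0 0 0 0 0 0;0 0 0 0 0 0' 2 20
python3 - <<'E'
from h import *
goto(*latch(.35,16))
from rig import ctrl
s=ctrl.state();print(np.array(s['tool_rot']).T@s['wrist_force'],s['wrist_torque'])
E
```

```text
t: 26.05
eef_pos: [0.5933, -0.1948, 0.1464]
tool_rot: [[0.973, 0.061, 0.224], [-0.047, -0.893, 0.448], [0.227, -0.447, -0.865]]
wrist_force: [-0.5, 3.6, 4.5]
gripper_width: 0.0087
t 26.05 shift cm [ 0.01 -0.11 -0.12] rot [-0.08  0.01  0.09] F [-0.5  3.6  4.5] w 0.0087 J [-44.  37.  87.  31.  69.  31.]
[ 0.3466117  -5.26659756 -2.34101088] [0.63544452 0.16357617 0.19034965]
```

```bash
python3 -m inch '0 0 0 0 0 0;0 0 0 -1.17 -2.35 4.55;0 0 0 -1.17 -2.35 4.55;0 0 0 -1.17 -2.35 4.55;0 0 0 -1.17 -2.35 4.55;0 0 0 0 0 0' 2 40
python3 -m inch '0 0 0 -1.17 -2.35 4.55;0 0 0 -1.17 -2.35 4.55;0 0 0 -1.17 -2.35 4.55;0 0 0 -1.17 -2.35 4.55;0 0 0 0 0 0'
python3 - <<'E'
from h import *
from rig import ctrl
goto(*latch(1.45,16))
s=ctrl.state();print(np.array(s['tool_rot']).T@s['wrist_force'],np.array(s['tool_rot']).T@s['wrist_torque'])
E
```

```text
t: 26.65
eef_pos: [0.5934, -0.195, 0.1463]
tool_rot: [[0.886, 0.407, 0.224], [0.277, -0.85, 0.449], [0.373, -0.335, -0.865]]
wrist_force: [-1.2, 4.1, 5.8]
gripper_width: 0.0087
t: 27.15
eef_pos: [0.5935, -0.1952, 0.1462]
tool_rot: [[0.682, 0.696, 0.224], [0.562, -0.695, 0.449], [0.468, -0.18, -0.865]]
wrist_force: [-0.8, 4.2, 5.5]
gripper_width: 0.0085
t 27.15 shift cm [-0.   -0.07 -0.11] rot [-4.78 -9.36 18.27] F [-0.8  4.2  5.5] w 0.0085 J [-44.  37.  87.  31.  69. -11.]
[ 4.39271034 -4.50253591 -3.01843183] [ 0.63465081  0.37771819 -0.0634351 ]
```

```bash
python3 -m inch '0 0 0 -1.17 -2.35 4.55;0 0 0 -1.17 -2.35 4.55;0 0 0 -1.17 -2.35 4.55;0 0 0 0 0 0'
python3 -m inch '0 0 0 -.8 -1.6 3.1;0 0 0 -.6 -1.2 2.3;0 0 0 0 0 0'
python3 - <<'E'
from h import *
from rig import ctrl
goto(*latch(1.45,16))
s=ctrl.state();print(np.array(s['tool_rot']).T@s['wrist_force'],np.array(s['tool_rot']).T@s['wrist_torque'])
E
python3 -m inch '0 0 0 -.6 -1.2 2.3;0 0 0 0 0 0;0 0 0 0 0 0'
python3 - <<'E'
from h import *
from rig import ctrl
goto(*latch(1.45,16))
s=ctrl.state();print(np.array(s['tool_rot']).T@s['wrist_force'],np.array(s['tool_rot']).T@s['wrist_torque'])
E
```

```text
t: 27.55
eef_pos: [0.5936, -0.1952, 0.1462]
tool_rot: [[0.467, 0.855, 0.224], [0.729, -0.516, 0.449], [0.5, -0.046, -0.865]]
wrist_force: [-0.9, 4.6, 4.7]
gripper_width: 0.0091
t: 27.85
eef_pos: [0.5937, -0.1952, 0.1462]
tool_rot: [[0.374, 0.9, 0.225], [0.78, -0.436, 0.449], [0.502, 0.008, -0.865]]
wrist_force: [-1.5, 4.1, 5.3]
gripper_width: 0.0087
t 27.85 shift cm [-0.02 -0.06 -0.11] rot [ 0.07  0.46 -0.61] F [-1.5  4.1  5.3] w 0.0087 J [-44.  37.  87.  31.  69. -33.]
[ 5.3396689  -3.06286642 -3.07061377] [0.35240509 0.57102416 0.40145899]
t: 28.15
eef_pos: [0.5937, -0.1952, 0.1462]
tool_rot: [[0.333, 0.915, 0.225], [0.798, -0.401, 0.449], [0.502, 0.03, -0.865]]
wrist_force: [-1.2, 4.9, 5.9]
gripper_width: 0.0087
t 28.15 shift cm [-0.02 -0.07 -0.11] rot [ 0.62  1.62 -2.8 ] F [-1.2  4.9  5.9] w 0.0087 J [-44.  37.  87.  31.  69. -35.]
[ 6.46977375 -2.91872683 -3.20224923] [0.29900089 0.60102424 0.66177716]
```

Torque about the pivot is climbing with the jaws 3° past the nominal closed angle, so the latch is at its stop. I'll release and retreat.

```bash
python3 -m inch '0 0 0 .6 1.2 -2.3;0 0 0 0 0 0;0 0 0 0 0 0;0 0 0 0 0 0' 36
python3 -m inch '-.1 -.2 .4 0 0 0;-.2 -.4 .8 0 0 0;-.4 -.9 1.7 0 0 0;-.6 -1.2 2.4 0 0 0;-.9 -1.8 3.4 0 0 0;-.9 -1.8 3.4 0 0 0;-.9 -1.8 3.4 0 0 0;-1 -3.5 1 0 0 0;-1 -3.5 1 0 0 0;0 0 0 0 0 0;0 0 0 0 0 0'
python3 - <<'E'
from look import *
bx={'side':(250,235,105,90),'top':(155,380,90,90)}
look('f1',bx,4.4)
for c in bx:
  for q in('pill_box','gum_pack','rollon','dropper'):print(c,q,[(round(d['score'],2),np.round(d['pixel'],1).tolist()) for d in ctrl.spot_in(c,q)][:2])
E
```

```text
t: 28.55
eef_pos: [0.5936, -0.1967, 0.1454]
tool_rot: [[0.372, 0.901, 0.225], [0.782, -0.434, 0.446], [0.5, 0.01, -0.866]]
wrist_force: [0.7, -0.3, 0.4]
gripper_width: 0.029
t: 29.65
eef_pos: [0.533, -0.3479, 0.3212]
tool_rot: [[0.373, 0.9, 0.226], [0.781, -0.436, 0.447], [0.501, 0.01, -0.866]]
wrist_force: [-1.2, 0.6, 0.3]
gripper_width: 0.0312
side pill_box [(0.67, [238.7, 285.2])]
side gum_pack [(0.83, [239.2, 371.8])]
side rollon [(0.77, [131.8, 356.4])]
side dropper [(0.83, [146.1, 397.7])]
top pill_box [(0.65, [238.5, 350.9])]
top gum_pack [(0.86, [159.8, 312.0]), (0.32, [183.2, 403.0])]
top rollon [(0.91, [231.7, 201.8])]
top dropper [(0.59, [178.9, 202.9])]
```

View pics/f1.png

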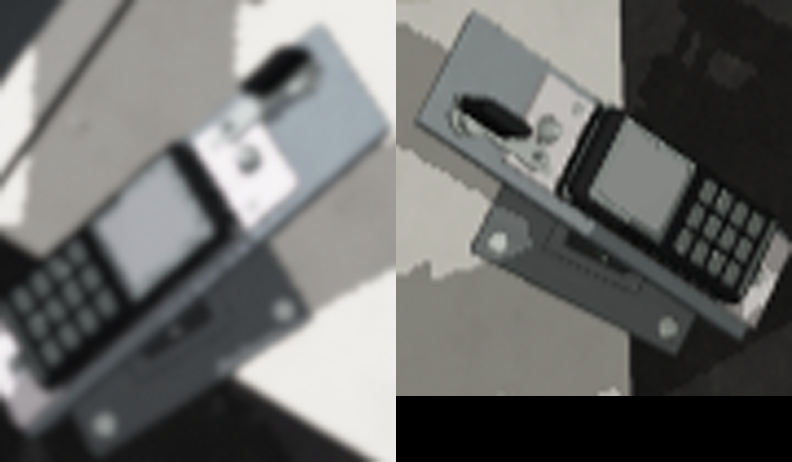

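Both views show the bar lying straight down the slope over the plate's upper edge (tip near side px 288,280 and top px 412,190). The terminal hasn't moved, the small goods are in place and the gripper is clear.

```bash
python3 -c "
from rig import ctrl
print(ctrl.close_job())"
```

```text
the job is handed in; nothing more can be done
None
```

I put the terminal back on the cradle, screen end up the slope, swung the turn latch to its stop, backed the gripper clear and handed the job in. That was at about 30 s of robot time; no verdict was reported.

**What went wrong:** The first grasp closed on nothing. Touching the case and then approaching the counter showed that the fingertips sit about 23.5 mm short of the reported tool point, measured along the tool. That disagrees with the stated tool frame. I used the corrected height for the second grasp and everything after it, and the views over the cradle agreed with it.

**Last checks:**
- **Seating:** The plate met hard contact at the expected depth while the latch was still open, at about 0.35 rad. In both cameras the head pin fills its hole.
- **Latch:** It was turned until the torque rose, about 3° past where I put the closed position. The last picture shows the bar down the slope over the plate's upper edge and the terminal unmoved.
- **Small goods:** All four were found within about 4 pixels of where they started, roughly 10 mm at most.
- **Not checked:** I did not measure the final latch angle or the terminal's pose numerically; both rest on the pictures, forces and commanded poses. The side camera also disagreed with the top camera by up to about 9 mm in absolute position. Both agreed within about 3 mm on the offset from terminal to cradle.

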